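# Shut the haematocrit centrifuge and start it touch-free

## Robot

A 7-joint arm with a two-finger parallel gripper is mounted at the origin on a cart in front of the work surface, level with it; the furniture and walls round the work are solid. World frame = base frame: x ahead of the robot, y to its left, z up, the work surface at z = 0. Lengths are in m, angles in rad, forces in N, time in s.
With the tool pointing down it reaches from about 0.4 to 0.875 m from the base axis. Payload 19.3 kg.
Tool frame: the origin (TCP) lies on the centre line of the jaws, within the pads' length; the fingertips stand 14 mm ahead of it and the grasp point (between the pads) lies 5 mm behind it; y points along the fingers, x is the direction in which the jaws open and shut, and the axes are right-handed (so a half turn about y gives the same grasp; the last joint's range is limited). The gripper opens to 85 mm and grips with 20 to 120 N. Pads are 22 mm wide; open, the fingers measure 114 mm over their backs; the gripper's body (76 mm by 85 mm) begins 54 mm behind the grasp point. The pads swing forward as they close: fully open they stand 13 mm farther back than shut.
Start: joints at [-1.3, 0.521, -0.036, 1.599, 0.021, 1.021, -0.113], TCP at [0.209, 0.589, 0.245] pointing down, gripper open.
Joint ranges: [-2.91, 2.91], [-0.3, 2.13], [-1.5, 1.42], [0.17, 2.43], [-1.26, 4.41], [0.16, 1.93], [-2.52, 2.52]. Speed limits (rad/s): [1.89, 1.89, 2.39, 2.39, 3.01, 3.01, 3.01].

## Interface

Orientations are given as [roll, pitch, yaw] about the fixed x, y, z axes, in that order (R = Rz(yaw) Ry(pitch) Rx(roll)).
In Python, from workcell import monitor, grab_frame, workorder gives the robot as it stands.
- The arm moves only by the tool drive_tool, never from a script. Its argument "steps" is one flat list of numbers, 5 for each row, row after row: the finger opening in mm, from 0 to 85.4, then the shift along the world's x, y, z in mm, then the turn about the world's z in degrees. In form: [fingers, tx, ty, tz, twist, fingers, tx, ty, tz, twist, ...]. A call has exactly 5 rows; each row shifts and turns the commanded pose from where the row before left it; what a row does not reach is not made up. A row lasts 1/12 s, in which the tool goes at most 41.7 mm and 7.16 degrees, less where a joint would pass 70% of its speed; a pose out of reach is approached as far as the arm can. A call is refused whole if a number of a shift passes 41.7 or a number of a turn 7.16, either way. A call with a gripper value outside its range is refused whole. The fingers move at their own pace and stop on an object; "grip_force" is the grip in N (left out, the last holds). Time passes only in rows, so rows that do not move let the fingers close, or fill a call up. It gives the time, the measured TCP pose, the force and the opening at its end, in the units of the state.
- monitor.observe(): the state, without advancing time (a new reading comes with each control period).
- grab_frame(name): name is "scene" or "top"; returns a dict with "frame" (400x640x3 uint8, red, green, blue), "vertical_fov" (degrees; the focal length in pixels is half the picture's height over the tangent of half this angle, whatever the lens; pixels are square), "cx", "cy" (the principal point, pixels), "k1" (the pictures are not rectified: a ray, as slopes to the right and down, at radius r is drawn at 1 + k1 r^2 times it, then the intrinsics apply), "xyz" and "orientation" of the camera in the world. Camera axes: x right, y down, z forward; pixel columns grow to the right and rows downward; lengths in m; the calibration is good to about 2 mm. A picture is of the moment at which its call begins. There is no depth.
- workorder.job_done(): hands the job in, once; it reports no verdict.
The state is a dict: "clock": time; "qpos": joint angles; "qd": joint speeds; "joint_efforts": joint torques, N m; "position": TCP position; "tool_rot": TCP orientation; "force": force on the tool from outside, world axes, zero at the start; "moment": the same for the moment, N m; "grip_width": finger opening in m.
Only numpy, scipy, OpenCV 4.12 (cv2) and the standard library are available. Lean on these libraries where they do the work, as an engineer would, in place of code of your own. Each camera call takes 0.05 s, during which the arm holds its last target. There are 200 camera calls.

## Task

The haematocrit centrifuge is loaded and ready to spin. Push its lid fully shut with the fingertips, then start the run touch-free: point with the closed fingertips at the middle of the round window on the front deck, holding them just above it (at most about four centimetres) without touching it, for two full seconds, then draw the hand well away. Never touch the small oblong window or bring the fingertips close over it, as it releases the lid, and leave the vial, tubes, clay tray and swab pot around it where they stand.

Things in the scene. Friction and masses are not known exactly. Their poses are not given: they have to be found in the camera images.
- centrifuge: White table-top haematocrit centrifuge, 270 deep (x) x 212 wide (y) mm, fixed to the worktop; origin at the middle of its underside, x axis from its front deck to its hinge at the back, y to its left, z up. The flat front deck (z 61 mm) reaches from x = -143 to -70 mm; behind it a round bowl (rim z 97 mm, radius 86 mm, axis at x = +20 mm) holds the rotor. Shut, the lid's top is 109 mm above the worktop.
- lid (a joint): Hinge of the centrifuge's round white lid with a clear middle, in rad: 0 shut, larger is more open (starts 0.3 to 0.52). The stiff hinge stays where it is left; about 1 to 3 N down on the front pad moves it, and it rests on a stop when shut.
- lid_pad (a point): Middle of the upper face of the ribbed grey pad (22 x 46 mm) on the front rim of the lid, where one pushes. It moves with the lid: 172 mm from the hinge axis towards the front and 10 mm above the lid's underside plane through that axis.
- lid_hinge (a point): Middle of the lid's hinge axis, which runs along the centrifuge's y axis; 111 mm behind the centrifuge's origin, 98 mm above the worktop.
- start_window: Touch-free start sensor on the front deck: a square grey plate 38 x 38 mm with a round black window 28 mm across; origin at the middle of its underside, the window's upper face lies 5 mm above it. It is either left or right of the dark display, the other sensor on the other side, 100 mm between centres. Fixed.
- unlock_window: Touch-free lid-release sensor on the front deck: the same square plate, but with a small oblong black window 8 x 20 mm; origin at the middle of its underside, upper face 5 mm above it. Fixed.
- vial: Upright vial of capillaries, 19 mm across, 90 mm tall, loose, right of the centrifuge; origin at its underside.
- seal_tray: Flat sealing-clay tray 40 x 90 x 10 mm, loose, right of the centrifuge; origin at its underside.
- cotton_buds: Round clear pot of cotton buds, 77 mm across, 80 mm tall, loose, right of the centrifuge; origin at its underside. Right of it, from about y = -0.42 m on, stands a blue cell counter 363 mm high.
- tube_rack: White tube rack, 86 x 290 x 62 mm, fixed, long side along y; origin at the middle of its underside. Behind it two tall blue analysers (317 mm high) fill the worktop's x > 0.49 m, y from 0.22 to 0.54 m: go round them.
- tube_a: Stoppered sample tube, 15 mm across, standing loose in the white tube rack left of the centrifuge, its top 121 mm above the worktop; origin at its lower end.
- tube_b: A second such tube in the same rack.
- tube_c: A third such tube in the same rack.

How it is judged:
On the way, in this order (a step that is already met when the one before it is completed fails the run):
1. the lid is fully shut (value of joint lid below 0.03 rad), for 0.2 s.
2. with the lid shut, the fingertips point at the round window from just above, and dwell (value of joint lid below 0.03 rad and horizontal distance between the grasp point and start_window below 0.014 m and z of the grasp point in the frame of start_window between 0.026 and 0.068 m), for 1.8 s.
At the end, for the whole second after the job is handed in: The lid is shut (within 0.03 rad). After it was shut, the grasp point stayed 1.8 s within 14 mm sideways of the round window's middle, the fingertips about 2 to 44 mm above it. At the end the hand is more than 10 cm from it, and vial, tray, pot and tubes are within 20 mm of their places (value of joint lid below 0.03 rad and distance between the grasp point and start_window above 0.1 m and distance of each of vial, seal_tray, cotton_buds, tube_a, tube_b, tube_c from where it was at the start of the episode below 0.02 m); the robot touches nothing.
It fails at once if the robot touches the round start window or its plate (contact force between any of the fingers, the arm and start_window above 0.5 N).
It fails at once if the robot touches the oblong release window or its plate (contact force between any of the fingers, the arm and unlock_window above 0.5 N).
It fails at once if the fingertips come close over the oblong release window (horizontal distance between the grasp point and unlock_window below 0.022 m and z of the grasp point in the frame of unlock_window below 0.068 m).
It fails at once if the lid is lifted farther open instead of being pushed shut (value of joint lid above 0.8 rad).
It fails at once if the vial, clay tray, swab pot or a tube is knocked, lifted or carried (distance of any of vial, seal_tray, cotton_buds, tube_a, tube_b, tube_c from where it was at the start of the episode above 0.02 m).
It also fails if it takes over 40 s, if anything falls off the work surface, if the arm or the gripper's body presses on something with over 40 N, if the wrist force passes 120 N, or if a joint passes its speed limit or range.

## Working session

There is one attempt and no reset: what is moved stays moved. The work goes in short steps, Python scripts to look and compute and a tool call to move; the robot and the scene stay as the last step left them, time stands still between calls to the robot, and variables do not carry over. Pictures are saved under pics/ and viewed, about 8 in all and at most 12, crops included, and the job is handed in when it is done.

Besides the shell and the picture viewer there is one more tool, called after "Request:" as name(argument=value, ...) on one line, values as JSON. drive_tool: Moves the arm, as the interface text tells. Its arguments: {"type":"object","properties":{"steps":{"type":"array"},"grip_force":{"type":"number"}},"required":["steps"]}

```bash
mkdir -p pics
cat > h.py <<'E'
import numpy as np, cv2, pickle
from scipy.spatial.transform import Rotation as R
def K(f):
    h=f["frame"].shape[0]; fl=h/2/np.tan(np.radians(f["vertical_fov"])/2)
    return np.array([[fl,0,f["cx"]],[0,fl,f["cy"]],[0,0,1]]), np.array([f["k1"],0,0,0,0.])
def rot(f):
    o=np.array(f["orientation"],float)
    return o if o.shape==(3,3) else R.from_euler('xyz',o).as_matrix()
def plane(f,uv,z):
    k,d=K(f); p=cv2.undistortPoints(np.array(uv,float).reshape(-1,1,2),k,d).reshape(-1,2)
    r=np.c_[p,np.ones(len(p))]@rot(f).T; c=np.array(f["xyz"])
    return c+r*((z-c[2])/r[:,2])[:,None]
def proj(f,P):
    k,d=K(f); M=rot(f); c=np.array(f["xyz"]); rv,_=cv2.Rodrigues(M.T)
    return cv2.projectPoints(np.array(P,float).reshape(-1,3),rv,-M.T@c,k,d)[0].reshape(-1,2)
E
python3 - <<'E'
from h import *
from workcell import monitor, grab_frame
print(monitor.observe())
for n in("scene","top"):
    f=grab_frame(n); pickle.dump(f,open(n+".pkl","wb")); print({k:v for k,v in f.items() if k!="frame"})
    cv2.imwrite(f"pics/{n}0.png",f["frame"][:,:,::-1])
E
```

```text
{'clock': 0.0, 'qpos': array([-1.30018081,  0.52197966, -0.0363407 ,  1.60000943,  0.02118909,
        1.02111   , -0.11280283]), 'qd': array([ 0.00060121, -0.00106327,  0.00124065,  0.00054459, -0.00237703,
        0.00120842,  0.001094  ]), 'joint_efforts': array([-1.61689750e-03, -9.27094030e+01,  1.97933950e+00, -3.69932628e+01,
        1.77406211e-02,  8.24242656e-03,  3.91452545e-05]), 'position': array([0.20882507, 0.58873494, 0.24474648]), 'tool_rot': array([-1.57086135e+00,  1.12001261e-03,  1.22997382e+00]), 'force': array([-0.3373628 , -0.40947894,  0.80772247]), 'moment': array([-0.03918226,  0.02307347,  0.00230699]), 'grip_width': 0.08569749611925123}
{'vertical_fov': 46.671593460677016, 'cx': 314.9875264877133, 'cy': 202.7009356058127, 'k1': -0.11678749070663126, 'xyz': array([-0.08131082, -0.99133967,  0.92396437]), 'orientation': array([-2.18371435,  0.01312732, -0.55573543])}
{'vertical_fov': 50.08506510292393, 'cx': 314.63825041757235, 'cy': 198.80770829574095, 'k1': -0.05320919623950317, 'xyz': array([0.41126867, 0.04877604, 1.3657428 ]), 'orientation': array([-3.03569794, -0.00994768, -1.57437817])}
```

View pics/scene0.png

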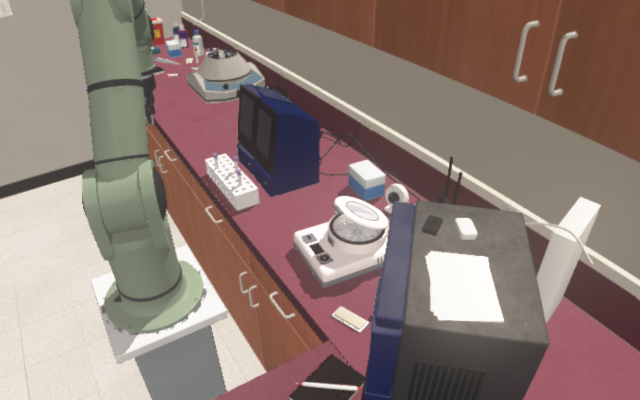

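View pics/top0.png

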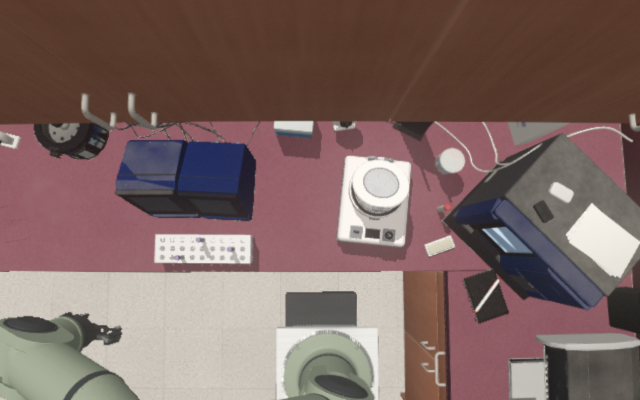

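The scene view shows the centrifuge at about (350,245) with its deck facing the robot. In the top view it spans about (340–410, 157–247), with sensors at (356,232) and (389,236). I'll enlarge both.

Run:
```python
from h import *
a=pickle.load(open("top.pkl","rb"))["frame"][150:255,330:420,::-1]
b=pickle.load(open("scene.pkl","rb"))["frame"][190:290,285:400,::-1]
A=cv2.resize(a,(450,525),interpolation=cv2.INTER_CUBIC)
B=cv2.resize(b,None,fx=3,fy=3,interpolation=cv2.INTER_CUBIC)
c=np.zeros((525,800,3),np.uint8);c[:,:450]=A;c[:300,455:800]=B[:, :345]
cv2.imwrite("pics/crop.png",c)
```

```text
(no output)
```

View pics/crop.png

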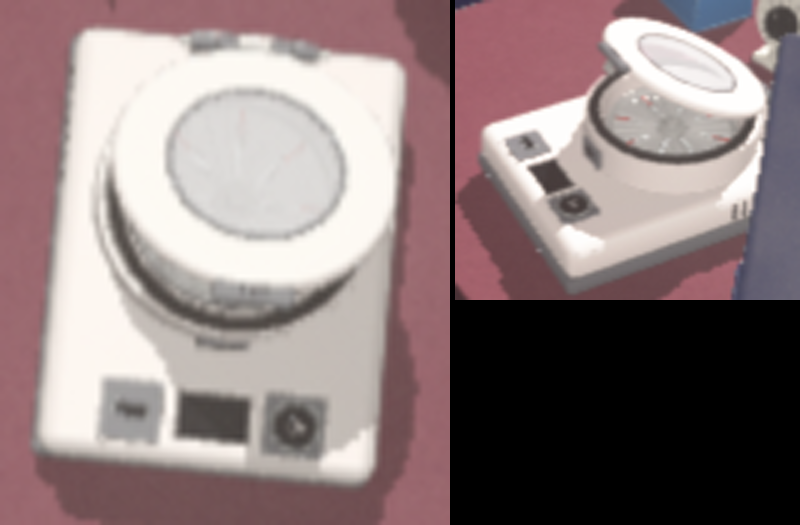

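Run:
```python
from h import *
f=pickle.load(open("top.pkl","rb")); g=pickle.load(open("scene.pkl","rb"))
im=f["frame"]
def c2(p): return np.array(p)/5+[330,150]-0.4
S,U=plane(f,[c2((295,426)),c2((132,410))],0.066)
print("S,U",S,U,np.linalg.norm(S-U))
e=U-S; ang=np.arctan2(-e[0],e[1]); print("yaw",np.degrees(ang))
ex=np.array([np.cos(ang),np.sin(ang),0]); ey=np.array([-np.sin(ang),np.cos(ang),0])
M=(S+U)/2
for n,p,z in(("front edge top",(208,462),.058),("hinge L",(213,42),.1),("hinge R",(297,48),.1),("back L corner",(85,28),.06),("back R",(400,62),.06),("frontL",(38,450),.03),("frontR",(370,482),.03)):
    q=plane(f,[c2(p)],z)[0]; print(n,q,"rel M:",(q-M)@ex,(q-M)@ey)
# scene check
def c3(p): return np.array(p)/3+[285,190]-0.33
print(plane(g,[c3((575-455,205)),c3((525-455,145))],.066))
```

```text
S,U [ 0.43886754 -0.18893334  0.066     ] [ 0.4490054  -0.08979655  0.066     ] 0.09965379296925105
yaw -5.838848503327293
front edge top [ 0.41739803 -0.13667429  0.058     ] rel M: -0.026674478410346453 -2.3076730107449173e-05
hinge L [ 0.66895931 -0.13815885  0.1       ] rel M: 0.22373271651938575 0.024091599784619187
hinge R [ 0.66528259 -0.18892247  0.1       ] rel M: 0.22523929830152245 -0.026782695976668585
back L corner [ 0.68598529 -0.06448341  0.06      ] rel M: 0.23317529676429832 0.09911687492567046
back R [ 0.66447768 -0.26069704  0.06      ] rel M: 0.23174025433279322 -0.09826677759173158
frontL [ 0.42544284 -0.03473845  0.03      ] rel M: -0.029041422275484563 0.10220231259414568
frontR [ 0.40456631 -0.24182334  0.03      ] rel M: -0.028742724803334483 -0.10593199845972373
[[ 0.43551645 -0.1883163   0.066     ]
 [ 0.44166947 -0.08939323  0.066     ]]
```

Request:
drive_tool(steps=[0,10,-22,6,-2,0,15,-33,6,-3,0,16,-35,6,-3,0,16,-35,6,-3,0,16,-35,6,-3], grip_force=40)

```text
clock: 0.52
position: [0.2822, 0.4272, 0.2752]
tool_rot: [-1.571, 0.001, 0.983]
force: [0.5, 1.7, 0.8]
grip_width: 0.0254
```

Request:
drive_tool(steps=[0,15,-34,5,-3,0,15,-34,5,-3,0,15,-34,0,-3,0,15,-34,0,-3,0,15,-33,0,-3])

```text
clock: 0.93
position: [0.3572, 0.2581, 0.2853]
tool_rot: [-1.571, -0.0, 0.721]
force: [1.5, 1.0, 0.9]
grip_width: -0.0002
```

Request:
drive_tool(steps=[0,12,-33,0,-4,0,12,-33,0,-4,0,12,-33,0,-4,0,12,-33,0,-4,0,12,-33,0,-4])

```text
clock: 1.35
position: [0.417, 0.0933, 0.2854]
tool_rot: [-1.571, -0.0, 0.371]
force: [1.8, 0.3, 0.6]
grip_width: -0.0001
```

Request:
drive_tool(steps=[0,13,-35,0,-4,0,13,-35,0,-4,0,13,-35,0,-4,0,13,-35,0,-4,0,13,-30,0,-4])

```text
clock: 1.77
position: [0.482, -0.0774, 0.2854]
tool_rot: [-1.571, -0.0, 0.022]
force: [0.1, 0.7, -0.2]
grip_width: -0.0
```

Run:
```python
from h import *
from workcell import monitor, grab_frame
s=monitor.observe(); print(s["position"],s["tool_rot"],s["qpos"].round(2))
f=grab_frame("top"); pickle.dump(f,open("top1.pkl","wb")); g=grab_frame("scene"); pickle.dump(g,open("scene1.pkl","wb"))
f0=pickle.load(open("top.pkl","rb"));
M=np.array([.444,-.139,0]);ex=np.array([.9948,-.1017,0]);H=M+.2245*ex
for th in np.arange(.3,.53,.04):
    P=H+ex*(-.172*np.cos(th)+.01*np.sin(th))+[0,0,.098+.172*np.sin(th)+.01*np.cos(th)]
    print(round(th,2),P.round(3),"topcrop",(proj(f0,P)[0]-[329.6,149.6])*5,"scenecrop",(proj(g,P)[0]-[284.67,189.67])*3)
p=proj(g,s["position"])[0];print(p)
a=f["frame"][100:260,290:450,::-1];b=g["frame"][120:290,270:430,::-1]
c=np.zeros((425,800,3),np.uint8);c[:400,:400]=cv2.resize(a,(400,400),interpolation=cv2.INTER_CUBIC);c[:425,400:]=cv2.resize(b,(400,425),interpolation=cv2.INTER_CUBIC)
cv2.imwrite("pics/c1.png",c)
```

```text
[ 0.48202171 -0.07744713  0.28535594] [-1.57102222e+00 -1.31459832e-04  2.15087760e-02] [-0.39  0.29  0.53  1.92 -0.17  0.98  0.24]
0.3 [ 0.507 -0.145  0.158] topcrop [245.74264937 302.6543251 ] scenecrop [159.7095949   75.67452348]
0.34 [ 0.509 -0.146  0.165] topcrop [247.91491013 297.28109787] scenecrop [162.25374696  69.33526514]
0.38 [ 0.512 -0.146  0.171] topcrop [250.11552363 291.42074929] scenecrop [165.050009    62.98795501]
0.42 [ 0.515 -0.146  0.177] topcrop [252.3405397  285.07747582] scenecrop [168.09436617  56.64516116]
0.46 [ 0.518 -0.147  0.183] topcrop [254.58583265 278.25678716] scenecrop [171.38215886  50.31958817]
0.5 [ 0.522 -0.147  0.189] topcrop [256.84710875 270.96554778] scenecrop [174.90808579  44.02403801]
[316.7732358  167.28466736]
```

View pics/c1.png

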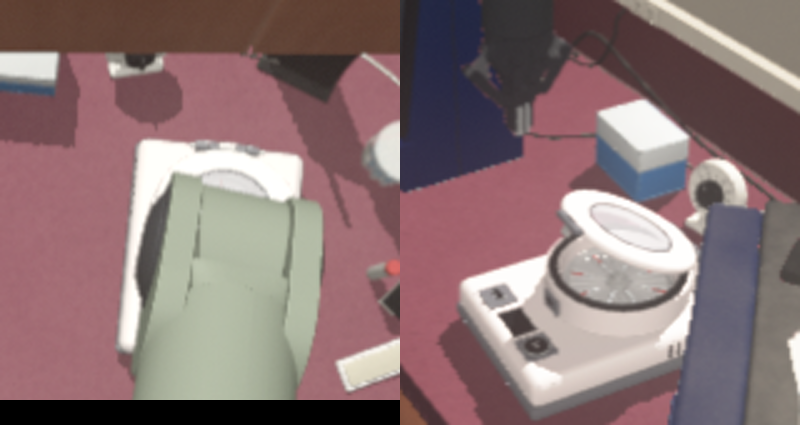

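The closed fingertips are at about (520,130) in the right half, above the left of the lid. The lid is still open, with its pad at about x 0.515, y -0.147, z 0.175. I'll go above the pad.

Request:
drive_tool(steps=[0,7,-20,-10,0,0,7,-20,-10,0,0,7,-20,-15,0,0,7,-11,-15,0,0,5,0,-10,0])

```text
clock: 2.28
position: [0.5146, -0.1478, 0.2239]
tool_rot: [-1.571, 0.001, 0.024]
force: [0.1, -0.7, -1.0]
grip_width: -0.0005
```

Request:
drive_tool(steps=[0,0,0,-7,0,0,0,0,-6,0,0,0,0,-6,0,0,0,0,-6,0,0,0,0,0,0])

```text
clock: 2.7
position: [0.5145, -0.1452, 0.1996]
tool_rot: [-1.57, 0.001, 0.027]
force: [-0.3, 0.4, 1.2]
grip_width: -0.0001
```

Run:
```python
from h import *
from workcell import monitor, grab_frame
s=monitor.observe(); print(s["position"],s["force"])
g=grab_frame("scene"); f=grab_frame("top")
tip=s["position"]-[0,0,.014]; print((proj(g,tip)[0]-[310,170])*6)
cv2.imwrite("pics/c2.png",cv2.resize(g["frame"][170:260,310:410,::-1],None,fx=6,fy=6,interpolation=cv2.INTER_CUBIC))
```

```text
[ 0.51454973 -0.14517384  0.19959508] [-0.28260591  0.3760656   1.15186341]
[182.09622635 215.75607969]
```

View pics/c2.png

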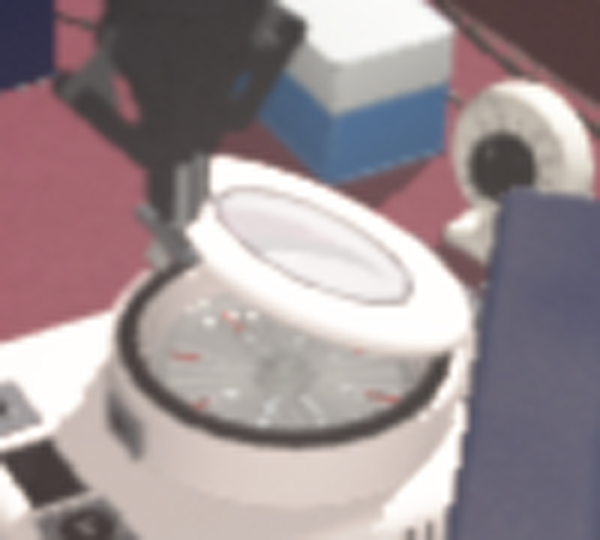

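The closed tips, at about (182,216), sit on the grey pad on the lid's front rim. Now I'll push down along the lid's arc.

Request:
drive_tool(steps=[0,-3,0,-7,0,0,-3,0,-7,0,0,-3,0,-7,0,0,-2,0,-7,0,0,-2,0,-7,0])

```text
clock: 3.22
position: [0.5014, -0.1459, 0.1645]
tool_rot: [-1.571, 0.0, 0.026]
force: [-0.8, 0.0, 1.1]
grip_width: 0.0001
```

Request:
drive_tool(steps=[0,-2,0,-8,0,0,-1,0,-8,0,0,-1,0,-8,0,0,0,0,-8,0,0,0,0,-6,0])

```text
clock: 3.63
position: [0.4977, -0.146, 0.1262]
tool_rot: [-1.571, 0.001, 0.026]
force: [-0.3, -0.0, 1.2]
grip_width: 0.0
```

Request:
drive_tool(steps=[0,0,0,-2,0,0,0,0,-2,0,0,0,0,-1,0,0,0,0,0,0,0,0,0,0,0])

```text
clock: 4.05
position: [0.498, -0.146, 0.1227]
tool_rot: [-1.571, -0.0, 0.026]
force: [-4.1, 0.7, 6.5]
grip_width: 0.0002
```

Request:
drive_tool(steps=[0,0,0,-2,0,0,0,0,-2,0,0,0,0,0,0,0,0,0,0,0,0,0,0,0,0])

```text
clock: 4.47
position: [0.4982, -0.1462, 0.1212]
tool_rot: [-1.569, -0.002, 0.025]
force: [-22.0, 7.5, 72.2]
grip_width: 0.0001
```

Request:
drive_tool(steps=[0,0,0,10,0,0,0,0,20,0,0,0,0,20,0,0,0,0,10,0,0,0,0,0,0])

```text
clock: 4.88
position: [0.499, -0.1461, 0.1803]
tool_rot: [-1.571, -0.004, 0.026]
force: [0.6, 0.4, -0.4]
grip_width: 0.0002
```

Run:
```python
from h import *
from workcell import monitor, grab_frame
s=monitor.observe(); print(s["position"],s["force"])
g=grab_frame("scene"); pickle.dump(g,open("scene2.pkl","wb"))
M=np.array([.444,-.139,0]);ex=np.array([.9948,-.1017,0]);H=M+.2245*ex
print((proj(g,H-.172*ex+[0,0,.108])[0]-[285,170])*6)
cv2.imwrite("pics/c3.png",cv2.resize(g["frame"][170:265,285:400,::-1],None,fx=6,fy=6,interpolation=cv2.INTER_CUBIC))
```

```text
[ 0.49900315 -0.14614435  0.18025343] [ 0.57195036  0.40792898 -0.41991934]
[295.82156997 361.52251681]
```

View pics/c3.png

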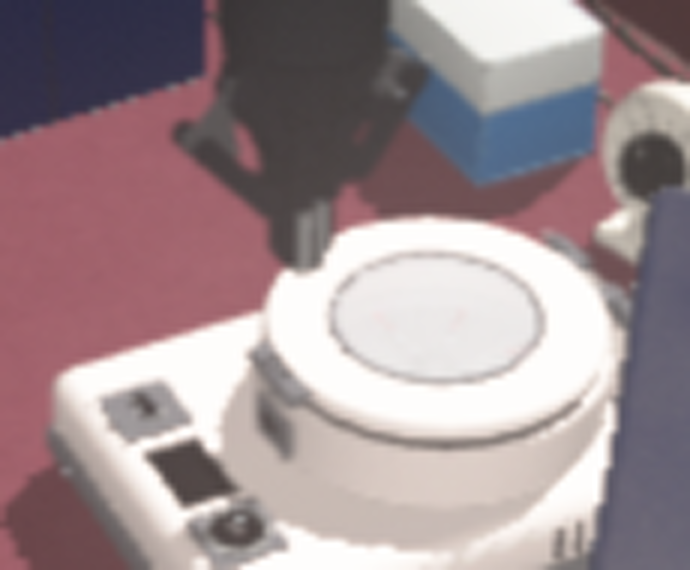

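The lid is shut: it sits flush on the bowl and the push reached a hard 72 N stop. The round window shows at about (238,523) in the crop. I'll measure it in both views and check the scene camera against the fingertip.

Run:
```python
from h import *
from workcell import monitor
g=pickle.load(open("scene2.pkl","rb")); f=pickle.load(open("top.pkl","rb"))
p=monitor.observe()["position"]; print("tip crop",(proj(g,p-[0,0,.014])[0]-[285,170])*6)
def blob(fr,c,r,sc,z):
    x0,y0=np.array(c).round().astype(int)-r; im=cv2.cvtColor(fr["frame"],cv2.COLOR_RGB2GRAY)[y0:y0+2*r+1,x0:x0+2*r+1]
    m=(cv2.GaussianBlur(im,(3,3),0)<sc).astype(np.uint8); n,_,st,ce=cv2.connectedComponentsWithStats(m)
    for i in range(1,n):
        if st[i,4]>3: q=ce[i]+[x0,y0]; print(q,st[i],plane(fr,[q],z)[0].round(4))
print("scene");blob(g,(324.7,257.2),6,85,.066); print("top");blob(f,(388.6,234.8),6,85,.066)
```

```text
tip crop [303.2777925  264.14899556]
scene
top
[388.2  235.16] [ 2  3  7  7 25] [ 0.4378 -0.1877  0.066 ]
```

Request:
drive_tool(steps=[0,-12,-8,0,0,0,-15,-10,0,0,0,-15,-10,0,0,0,-15,-10,0,0,0,-5,-4,0,0])

```text
clock: 5.35
position: [0.4332, -0.1892, 0.1775]
tool_rot: [-1.571, 0.002, 0.024]
force: [-0.0, -1.2, 0.1]
grip_width: 0.0001
```

Request:
drive_tool(steps=[0,0,0,-15,0,0,0,0,-15,0,0,0,0,-15,0,0,0,0,-15,0,0,0,0,-12,0])

```text
clock: 5.77
position: [0.4355, -0.1877, 0.1046]
tool_rot: [-1.57, 0.001, 0.026]
force: [-0.1, -0.1, -0.1]
grip_width: 0.0001
```

Run:
```python
from h import *
from workcell import monitor, grab_frame
s=monitor.observe(); print(s["position"],s["force"])
g=grab_frame("scene"); o=[285,190]
print((proj(g,s["position"]-[0,0,.014])[0]-o)*6,(proj(g,[.4365,-.188,.066])[0]-o)*6)
cv2.imwrite("pics/c4.png",cv2.resize(g["frame"][190:280,285:400,::-1],None,fx=6,fy=6,interpolation=cv2.INTER_CUBIC))
```

```text
[ 0.43546468 -0.18771881  0.1046142 ] [-0.12300798 -0.06719448 -0.09886771]
[237.17383658 366.81228827] [239.44751545 406.85439556]
```

View pics/c4.png

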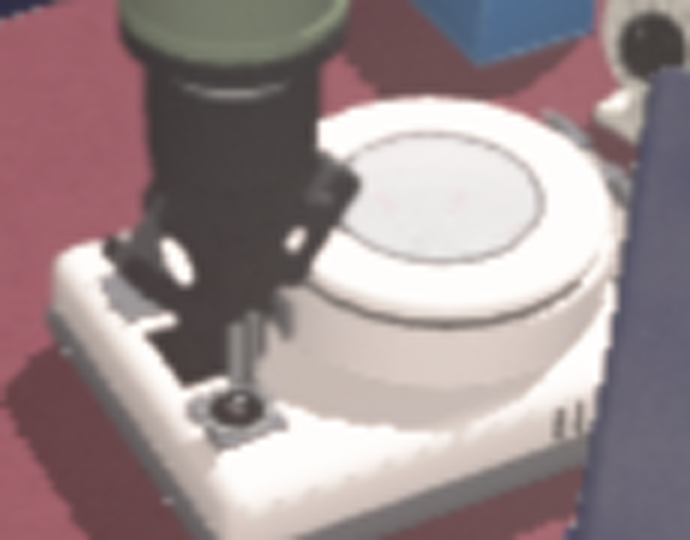

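The tips hang about 25 mm above the round window at (240,405), centred on it, and the lid is shut. Now I'll dwell.

Request:
drive_tool(steps=[0,0,0,0,0,0,0,0,0,0,0,0,0,0,0,0,0,0,0,0,0,0,0,0,0])

```text
clock: 6.23
position: [0.4362, -0.1879, 0.1068]
tool_rot: [-1.571, -0.001, 0.026]
force: [-0.7, -0.8, 0.0]
grip_width: 0.0003
```

Request:
drive_tool(steps=[0,0,0,0,0,0,0,0,0,0,0,0,0,0,0,0,0,0,0,0,0,0,0,0,0])

```text
clock: 6.65
position: [0.4359, -0.1879, 0.1063]
tool_rot: [-1.571, 0.0, 0.026]
force: [0.5, 0.7, -0.3]
grip_width: 0.0001
```

Request:
drive_tool(steps=[0,0,0,0,0,0,0,0,0,0,0,0,0,0,0,0,0,0,0,0,0,0,0,0,0])

```text
clock: 7.07
position: [0.4359, -0.1879, 0.1063]
tool_rot: [-1.571, -0.0, 0.026]
force: [0.9, -0.8, 0.2]
grip_width: -0.0001
```

Request:
drive_tool(steps=[0,0,0,0,0,0,0,0,0,0,0,0,0,0,0,0,0,0,0,0,0,0,0,0,0])

```text
clock: 7.48
position: [0.4359, -0.188, 0.1063]
tool_rot: [-1.571, 0.0, 0.026]
force: [-0.1, -0.1, -0.3]
grip_width: -0.0003
```

Request:
drive_tool(steps=[0,0,0,0,0,0,0,0,0,0,0,0,0,0,0,0,0,0,0,0,0,0,0,0,0])

```text
clock: 7.9
position: [0.4359, -0.188, 0.1063]
tool_rot: [-1.571, -0.0, 0.026]
force: [-0.9, 0.8, 0.2]
grip_width: -0.0002
```

Request:
drive_tool(steps=[0,0,0,0,0,0,0,0,0,0,0,0,0,0,0,0,0,0,0,0,0,0,0,0,0])

```text
clock: 8.32
position: [0.4359, -0.188, 0.1063]
tool_rot: [-1.571, 0.0, 0.026]
force: [0.2, -0.0, -0.0]
grip_width: -0.0001
```

Request:
drive_tool(steps=[0,0,0,20,0,0,0,0,30,0,0,0,0,35,0,0,0,0,35,0,0,0,0,30,0])

```text
clock: 8.73
position: [0.4357, -0.1882, 0.2584]
tool_rot: [-1.571, -0.0, 0.025]
force: [1.1, 0.1, 0.2]
grip_width: 0.0003
```

Request:
drive_tool(steps=[0,0,15,15,0,0,0,25,15,0,0,0,25,0,0,0,0,20,0,0,0,0,0,0,0])

```text
clock: 9.15
position: [0.4361, -0.0994, 0.2864]
tool_rot: [-1.569, -0.0, 0.03]
force: [1.1, -0.5, 0.4]
grip_width: 0.0001
```

Run:
```python
from h import *
from workcell import monitor, grab_frame
s=monitor.observe(); print(s["clock"],s["position"],s["force"])
g=grab_frame("scene"); f=grab_frame("top")
c=np.zeros((500,800,3),np.uint8);c[:500]=cv2.resize(g["frame"][:,:,::-1],(800,500),interpolation=cv2.INTER_CUBIC)
cv2.imwrite("pics/c5.png",c)
```

```text
9.15 [ 0.43608895 -0.09943063  0.28643942] [ 1.05739338 -0.48106185  0.36568703]
```

View pics/c5.png

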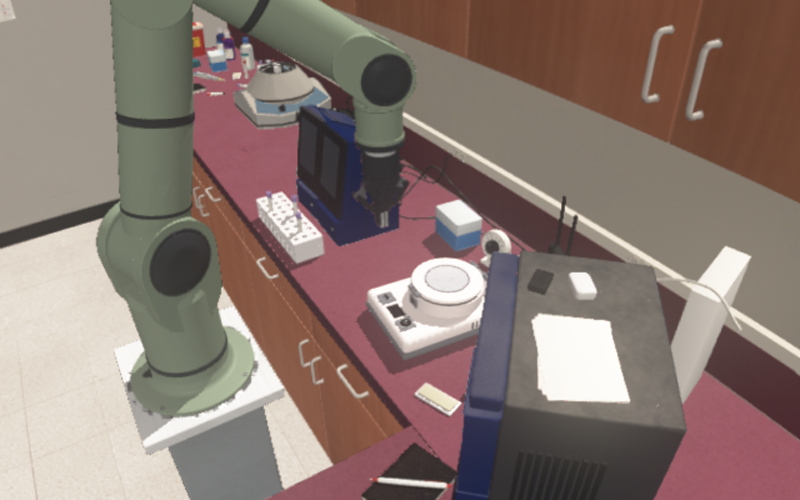

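The lid is shut, the hand is clear at over 0.2 m from the window, and the rack and tray are unmoved.

```bash
python3 -c "
from workcell import workorder; print(workorder.job_done())"
```

```text
the job is handed in; nothing more can be done
None
```

I shut the centrifuge lid, started the run touch-free at the round window, and handed the job in at about 9 s of the 40 s allowed. No verdict was reported.

- **Lid:** I pushed it down on its front pad until it met the stop, with a peak wrist force of about 72 N. The pictures afterwards show it flush and shut, but I did not measure its angle.
- **Start window:** I held the closed fingertips about 26 mm above the window for about 2.5 s, within about 2 mm of its measured middle. Wrist force readings stayed near zero.
- **Release window:** The hand stayed about 10 cm to the side of it during the dwell. It passed over that side only on the final withdrawal, with the fingertips more than 20 cm above it.
- **At the end:** The hand was about 0.24 m from the round window. The tubes and clay tray looked unmoved in the last picture. The vial and swab pot were hidden from that view, so I did not check them; the hand never went near them.
- **Disagreement:** The two cameras differed by about 3 mm on the round window's position. I aimed between them, well inside the 14 mm allowed.

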